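# Turn over the top board of a flooring sample binder

## Task

We are choosing a new floor and the sample binder lies open on the glass table. Turn the top sample board, the one with the orange tab, over the rings with a push of the fingertips, press it down until it lies flat on the pile at the other side, and take the hand away. Do it gently: do not grip or fling the board, do not drag or lift the binder, and leave the phone, mug, hub and tape measure where they are.

Things in the scene. Friction and masses are not known exactly. Their poses are not given: they have to be found in the camera images.
- binder: Loose open ring binder, 1.7 kg, flat on the table; dark covers 226 mm (x) by 360 mm (y), 4 mm thick. Origin: underside of the spine's middle. x runs along the spine (away from the robot), z up, y to the side where the board must end up; the top board starts on the -y side (robot's right). Each side has a pile of five pale boards, 210 mm along x, ending 157 to 171 mm from the spine line.
- ring_axis (a point): Centre of the four rings, 31.5 mm above the binder's underside over its origin. The board turns about the line through it parallel to the binder's x. Steel rings at x = -77.5, -32.5, 32.5 and 77.5 mm, radius 29 mm, wire 4 mm, tops 62 mm above the table.
- landing (a point): Point on top of the pile on the +y side, 29 mm above the table and 100 mm from the spine line, where the middle of the turned board comes to lie. Both piles are 29 mm high. Other boards' tabs (blue, green, grey, red, 40 mm wide, sticking out 22 mm) are centred at x = -70 or 70 mm, none below the orange one.
- leaf (a joint): Angle of the top board about the ring axis: 0 = flat on the -y pile, pi/2 upright, pi = flat on the +y pile (stops at both ends); starts at 0 to 0.25. Tight on its rings, it stays where it is left; 1 to 3 N at the tab turns it. Rigid, 130 g, 5 mm thick, 210 mm along the spine, reaching from 21 to 171 mm from the axis, which lies in its mid-plane; wood samples on both faces.
- tab (a point): Middle of the outer edge of the orange tab, at half thickness, 201 mm from the ring axis; it moves with the board. The tab, 44 mm wide and 5 mm thick, sticks out 30 mm from the middle of the board's free edge. With the board flat there are 29 mm free below it down to the table, and 25 mm over the cover, which reaches 180 mm from the spine line.
- phone: Black cordless phone standing in its round dock, one loose piece, dock 92 mm across, 175 mm tall, origin under the dock's middle. To be left alone.
- mug: Blue mug, 82 mm across, 95 mm tall, origin under its middle. To be left alone.
- hub: White wireless hub, 100 x 130 x 32 mm, origin under its middle. To be left alone.
- tape: Yellow and black tape measure lying flat, 68 x 68 x 36 mm, origin under its middle. To be left alone.

How it is judged:
By the outcome, as a careful person would: the job done as asked, in the order asked, and still so for the second after the job is handed in, with the robot touching nothing.
It also fails if it takes over 45 s, if anything falls off the work surface, if the arm or the gripper's body presses on something with over 40 N, if the wrist force passes 120 N, or if a joint passes its speed limit or range.

## Robot

A 7-joint arm with a two-finger parallel gripper is mounted at the origin on the work surface. World frame = base frame: x ahead of the robot, y to its left, z up, the work surface at z = 0. Lengths are in m, angles in rad, forces in N, time in s.
With the tool pointing down it reaches from about 0.4 to 0.75 m from the base axis. Payload 19.5 kg.
Tool frame: the origin (TCP) lies midway between the tips of the shut fingers; the grasp point (between the pads) lies 19 mm behind it; z points along the fingers, y is the line along which they close (so a half turn about z gives the same grasp; the last joint's range is limited). The gripper opens to 85 mm and grips with 20 to 120 N. Pads are 22 mm wide; open, the fingers measure 114 mm over their backs; the gripper's body (76 mm by 85 mm) begins 54 mm behind the grasp point. The pads swing forward as they close: fully open they stand 13 mm farther back than shut.
Start: joints at [-1.312, 0.707, -0.028, 1.485, 0.022, 0.951, -0.075], TCP at [0.17, 0.549, 0.205] pointing down, gripper open.
Joint ranges: [-2.71, 2.71], [-0.32, 2.16], [-1.57, 1.52], [0, 2.45], [-1.46, 4.6], [0, 2.02], [-2.83, 2.83]. Speed limits (rad/s): [1.89, 1.89, 2.57, 2.57, 3.01, 3.01, 3.01].

## Interface

Orientations are given as a 3x3 rotation matrix whose columns are the frame's x, y, z axes.
In Python, from rig import status, viewer, env gives the robot as it stands.
- The arm moves only by the shell command python3 -m creep 'ROWS'. ROWS is JSON, one flat list of numbers, 7 for each row, row after row: the shift along the tool's x, y, z as a fraction of full scale, then the turn, a rotation vector about the tool's x, y, z as a fraction of full scale, then the finger opening in mm, from 0 to 85.4. In form: [dx, dy, dz, rx, ry, rz, jaw, dx, dy, dz, rx, ry, rz, jaw, ...]. A call has exactly 5 rows; each row is the pose to reach, as a shift and turn from the pose commanded when the call began, along the tool's axes at that moment, turning the shorter way round; what a row does not reach only later rows make up. Full scale, the value 1, is 750 mm for a shift and 180 degrees for a turn. A row lasts 1/10 s, in which the tool goes at most 50 mm and 8.59 degrees, less where a joint would pass 70% of its speed; a pose out of reach is approached as far as the arm can. A call with a number of a shift or a turn outside -1 to 1 is refused whole. A call with a gripper value outside its range is refused whole. The fingers move at their own pace and stop on an object; the grip force is fixed at half the most. Time passes only in rows, so rows that repeat a pose let the fingers close, or fill a call up. It gives the time, the measured TCP pose, the force, the opening and the grip force at its end, in the units of the state.
- status.get_obs(): the state, without advancing time (a new reading comes with each control period).
- viewer.get_image(name): name is "scene" or "top" or "wrist"; returns the picture (480x640x3 uint8, red, green, blue); there is no depth.
- viewer.get_calibration(name): a dict with "fx", "fy", "cx", "cy" (pixels), "extrinsics" (4x4, takes a point from world to camera coordinates). Camera axes: x right, y down, z forward; pixel columns grow to the right and rows downward; lengths in m; the calibration is good to about 2 mm. A picture is of the moment at which its call begins: read the wrist's pose just before it. get_calibration takes no time and is no camera call; for the wrist camera it gives the pose at the moment of the call.
- env.finish_job(): hands the job in; it is judged then, once.
The state is a dict: "clock": time; "joint_pos": joint angles; "qvel": joint speeds; "joint_efforts": joint torques, N m; "position": TCP position; "orientation": TCP orientation; "contact_force": force on the tool from outside, world axes, zero at the start; "ft_torque": the same for the moment, N m; "width": finger opening in m; "grip_force": force on a finger pad.
Only numpy, scipy, OpenCV 4.12 (cv2) and the standard library are available. Lean on these libraries where they do the work, as an engineer would, in place of code of your own. Each camera call takes 0.05 s, during which the arm holds its last target. There are 200 camera calls.

## Working session

There is one attempt and no reset: what is moved stays moved. The work goes in short steps, Python scripts to look and compute and a shell command to move; the robot and the scene stay as the last step left them, time stands still between calls to the robot, and variables do not carry over. Pictures are saved under pics/ and viewed, at most 10 in all, crops included, and the job is handed in when it is done.

```bash
mkdir -p pics; ls
python3 - <<'E'
from rig import status, viewer
import cv2, json
o=status.get_obs(); print(o)
for n in ("scene","top"):
    cv2.imwrite(f"pics/{n}0.png",viewer.get_image(n)[:,:,::-1]); c=viewer.get_calibration(n); print(n,c)
E
```

```text
pics
{'clock': 0.0, 'joint_pos': array([-1.31169173,  0.7071383 , -0.02759097,  1.48498942,  0.02201661,
        0.95088406, -0.07547573]), 'qvel': array([ 0.00033358,  0.00038461, -0.00163829,  0.00112427,  0.00010939,
        0.00016022, -0.0004349 ]), 'joint_efforts': array([-2.66900370e-04, -8.83203435e+01,  1.23471580e+00, -2.36162585e+01,
        1.68709358e-02,  6.55774129e-03,  3.69594659e-06]), 'position': array([0.1702992 , 0.54890084, 0.2047097 ]), 'orientation': array([[-9.55102581e-01,  2.96275190e-01, -2.67177269e-04],
       [ 2.96275303e-01,  9.55101968e-01, -1.08388299e-03],
       [-6.59461026e-05, -1.11437746e-03, -9.99999377e-01]]), 'contact_force': array([ 0.89564822, -0.51796403,  0.58387915]), 'ft_torque': array([0.01658133, 0.00968983, 0.02788257]), 'grip_force': 0.0, 'width': 0.085443067286921}
scene {'fx': 539.7375813772717, 'fy': 539.7375813772717, 'cx': 328.1229317773324, 'cy': 236.52908711272423, 'extrinsics': array([[-0.18057064,  0.98355401,  0.00396828,  0.10234917],
       [ 0.79513362,  0.14835095, -0.58800894, -0.39696069],
       [-0.57892725, -0.10302184, -0.80884469,  1.69239416],
       [ 0.        ,  0.        ,  0.        ,  1.        ]])}
top {'fx': 464.96382215860956, 'fy': 464.96382215860956, 'cx': 312.91867356515667, 'cy': 247.8581467601627, 'extrinsics': array([[ 0.02056185, -0.99977308, -0.00556689, -0.01020023],
       [-0.98772784, -0.01945123, -0.15496892,  0.51691218],
       [ 0.15482547,  0.00868502, -0.98790366,  1.07820853],
       [ 0.        ,  0.        ,  0.        ,  1.        ]])}
```

View pics/scene0.png

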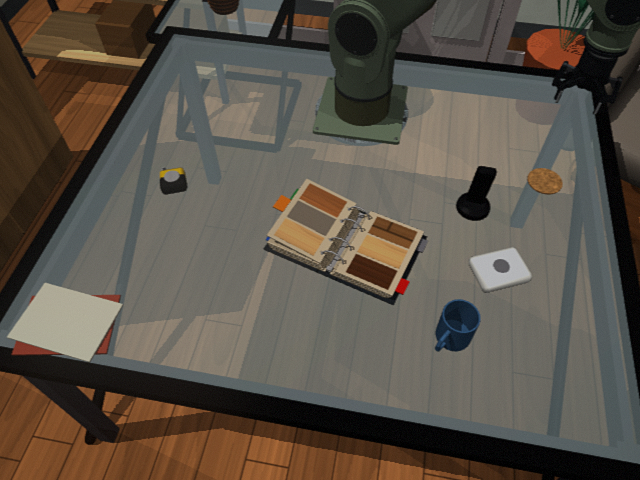

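View pics/top0.png

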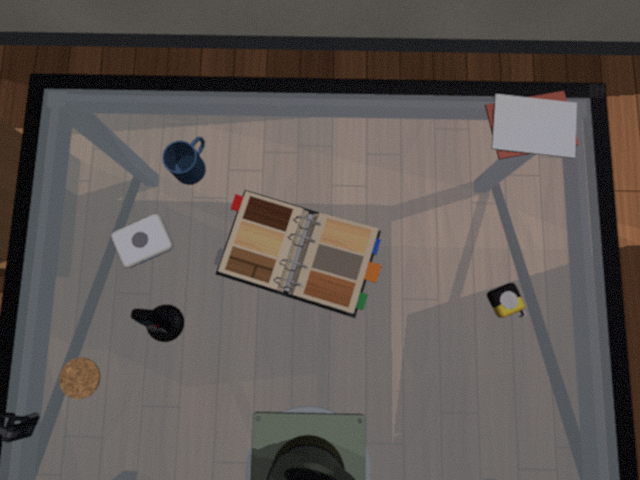

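The scene view shows the orange tab at about (283,204), the rings from (360,213) to (333,265), and the phone at (478,195). The top view shows the tab at about (373,272) and the rings from (310,217) to (287,285). Next I'll enlarge both.

Run:
```python
import cv2, numpy as np
t=cv2.imread("pics/top0.png");s=cv2.imread("pics/scene0.png")
cv2.imwrite("pics/topc.png",cv2.resize(t[175:325,205:405],None,fx=4,fy=4,interpolation=cv2.INTER_CUBIC))
cv2.imwrite("pics/scenec.png",cv2.resize(s[165:315,250:450],None,fx=4,fy=4,interpolation=cv2.INTER_CUBIC))
```

```text
(no output)
```

View pics/topc.png

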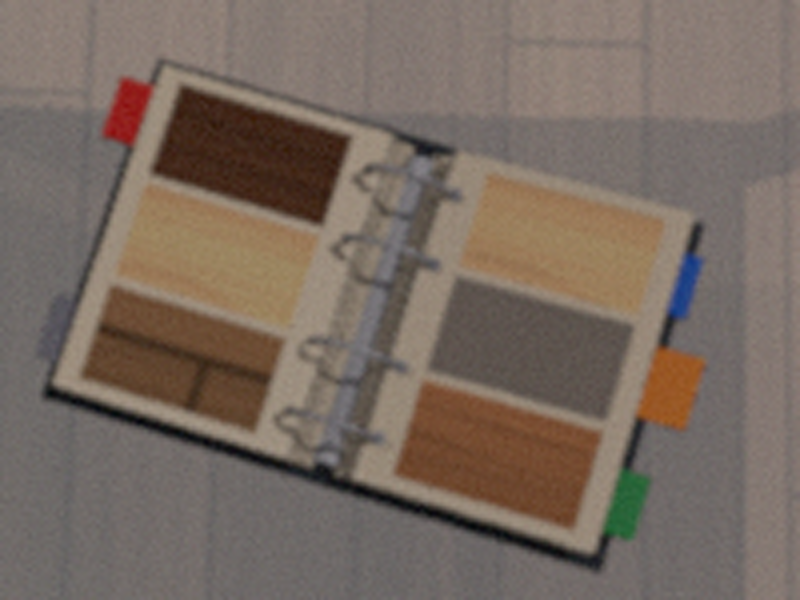

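View pics/scenec.png

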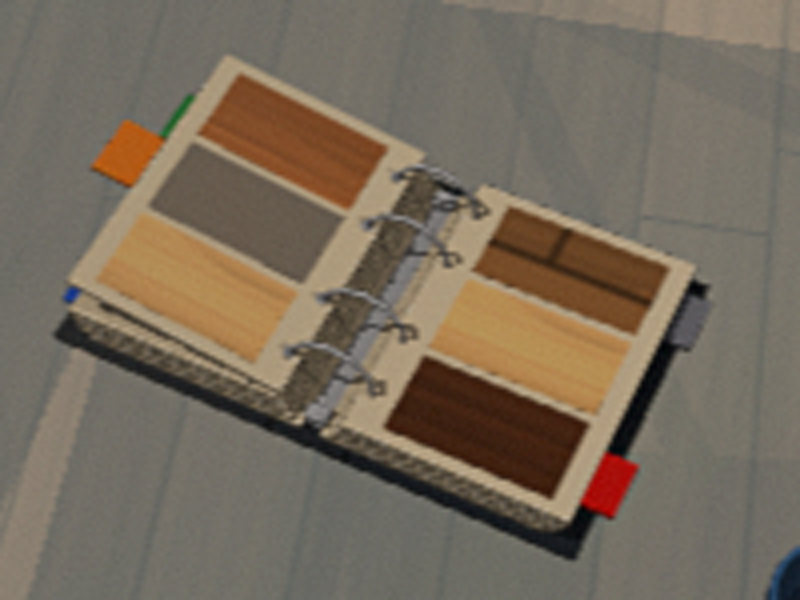

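The crops give sharp corners for the tab, the boards and the covers, and the scene crop shows the top board slightly raised. I'll triangulate the tab, then fit the binder pose and leaf angle.

```bash
cat > h.py <<'E'
import numpy as np, cv2
from rig import viewer,status
from scipy.optimize import least_squares
C={n:viewer.get_calibration(n) for n in("scene","top")}
def proj(n,P):
    c=C[n];E=c["extrinsics"];q=np.atleast_2d(P)@E[:3,:3].T+E[:3,3]
    return np.c_[c["fx"]*q[:,0]/q[:,2]+c["cx"],c["fy"]*q[:,1]/q[:,2]+c["cy"]]
OFF={"top":(205,175),"scene":(250,165)}
def px(n,p): return (np.array(p)+.5)/4-.5+OFF[n]
def tri(a,b): return least_squares(lambda P:np.r_[proj("top",P)[0]-a,proj("scene",P)[0]-b],[.45,0,0]).x
E
python3 - <<'E'
from h import *
pts={'tabfar':((705,357),(92,167)),'tabnear':((687,430),(130,120)),'bfar':((697,216),(71,286)),'bnear':((597,553),(228,56)),'pfar':((163,67),(565,527)),'pnear':((52,385),(695,268))}
cov={'cnearL':((47,393),None),'cnearR':((600,568),None),'cfarR':(None,(58,335)),'cfarL':(None,(573,557)),'cnearL2':(None,(708,287))}
for k,(a,b) in pts.items(): print(k,tri(px("top",a),px("scene",b)).round(4))
def local(k,th,L):
    def leaf(x,r,n): return [x,-r*np.cos(th)+n*np.sin(th),.0315+r*np.sin(th)+n*np.cos(th)]
    d={'tabfar':leaf(.022,.201,.0025),'tabnear':leaf(-.022,.201,.0025),'bfar':leaf(.105,.171,.0025),'bnear':leaf(-.105,.171,.0025),
    'pfar':[.105,L,.029],'pnear':[-.105,L,.029],'cnearL':[-.113,.18,.004],'cnearL2':[-.113,.18,.004],'cnearR':[-.113,-.18,.004],'cfarR':[.113,-.18,.004],'cfarL':[.113,.18,.004]}
    return d[k]
def w(p,k):
    c,s=np.cos(p[2]),np.sin(p[2]);l=local(k,p[3],p[4]);return [p[0]+c*l[0]-s*l[1],p[1]+s*l[0]+c*l[1],l[2]]
def res(p,out=False):
    r=[];
    for k,(a,b) in {**pts,**cov}.items():
        for n,v in(("top",a),("scene",b)):
            if v: e=proj(n,w(p,k))[0]-px(n,v); r+=list(e); out and print(k,n,e.round(2))
    return r
s=least_squares(res,[.47,0,-.3,.1,.165],loss='soft_l1');res(s.x,True);print(s.x.round(4))
E
```

```text
tabfar [ 0.4787 -0.1603  0.0629]
tabnear [ 0.4355 -0.148   0.0623]
bfar [ 0.5647 -0.1555  0.0514]
bnear [ 0.3637 -0.0972  0.0562]
pfar [0.6601 0.17   0.0197]
pnear [0.4586 0.2293 0.0244]
tabfar top [0.32 0.43]
tabfar scene [0.1  0.27]
tabnear top [-0.46  0.05]
tabnear scene [-0.89  0.34]
bfar top [-0.15 -0.84]
bfar scene [-1.05 -1.  ]
bnear top [-0.59 -0.29]
bnear scene [-0.25  0.06]
pfar top [ 0.61 -1.63]
pfar scene [ 0.88 -1.55]
pnear top [ 0.31 -0.78]
pnear scene [ 0.3  -0.74]
cnearL top [-1.35  0.14]
cnearR top [0.25 0.88]
cfarR scene [-1.24 -0.33]
cfarL scene [0.54 0.55]
cnearL2 scene [ 0.47 -0.5 ]
[ 0.5128  0.0361 -0.2857  0.1338  0.1697]
```

The fit is good: binder at (0.513, 0.036), yaw −0.286, leaf 0.134, tab about 60 mm high, which matches the triangulation. I'll push with shut fingers, tool y along the spine: start under the tab tilted 45°, then tilt to vertical as the board goes over.

```bash
cat > plan.py <<'E'
import sys
from h import *
from scipy.spatial.transform import Rotation as Ro
B=np.array([.5128,.0361,0]);yaw=-.2857
RB=Ro.from_euler('z',yaw).as_matrix();bx,by,bz=RB.T
def Rt(al):
    a=np.radians(al);z=np.cos(a)*by-np.sin(a)*bz;y=bx;return np.c_[np.cross(y,z),y,z]
def pushT(th,al,s=.018,push=0.):   # TCP (binder frame y,z) for leaf angle th, tool tilt al, degrees
    t,a=np.radians([th,al]);u=np.array([-np.cos(t),np.sin(t)]);n=np.array([np.sin(t),np.cos(t)])
    d=np.array([np.cos(a),-np.sin(a)]);x=np.array([np.sin(a),np.cos(a)])
    c=np.array([0,.0315])+(-.0025+push)*n
    U=c+.201*u+s*d if th<=al else c+(.201-s)*u
    return U-.011*x
def world(y,z,x=0): return B+RB@[x,y,z]
def delta(P0,R0,P,R): return np.r_[R0.T@(P-P0)/.75,Ro.from_matrix(R0.T@R).as_rotvec()/np.pi]
E
python3 - <<'E'
from plan import *
o=status.get_obs();P,R=o["position"],o["orientation"]
W=[(np.array([.42,.40,.33]),R@Ro.from_euler('z',40,degrees=True).as_matrix()),
   (np.array([.50,.12,.33]),R@Ro.from_euler('z',80,degrees=True).as_matrix()),
   (world(-.27,.22),Rt(70)),(world(-.25,.10),Rt(45)),(world(*(pushT(7.7,45)+[-.02,.0])),Rt(45)),(world(*pushT(7.7,45,push=-.006)),Rt(45))]
for p,r in W: print(p.round(3),delta(P,R,p,r).round(4));P,R=p,r
for n,q in(("phone",(164,325)),("mug",(183,160)),("hub",(141,241)),("tape",(507,301))):
  print(n,least_squares(lambda v:proj("top",[v[0],v[1],.02])[0]-q,[.5,0]).x.round(3))
E
```

```text
[0.42 0.4  0.33] [-0.3769 -0.0912 -0.1668  0.      0.      0.2222]
[0.5  0.12 0.33] [-3.717e-01 -1.124e-01  3.000e-04  0.000e+00 -0.000e+00  2.222e-01]
[ 0.437 -0.223  0.22 ] [-0.4641 -0.0261  0.1471 -0.0089  0.1112  0.0503]
[ 0.442 -0.204  0.1  ] [-0.0297  0.      0.1595  0.      0.1389 -0.    ]
[ 0.452 -0.17   0.035] [-0.0275 -0.      0.0943  0.      0.      0.    ]
[ 0.458 -0.151  0.03 ] [0.0125 0.     0.0237 0.     0.     0.    ]
phone [0.326 0.353]
mug [0.739 0.333]
hub [0.529 0.424]
tape [ 0.4   -0.468]
```

```bash
python3 -m creep '[-0.03,-0.01,-0.06,0,0,0.03,0, -0.09,-0.02,-0.11,0,0,0.07,0, -0.15,-0.04,-0.15,0,0,0.11,0, -0.21,-0.05,-0.167,0,0,0.15,0, -0.27,-0.065,-0.167,0,0,0.19,0]'
python3 -m creep '[-0.05,0.02,0,0,0,0.03,0, -0.10,0.02,0,0,0,0.07,0, -0.10,0.02,0,0,0,0.07,0, -0.10,0.02,0,0,0,0.07,0, -0.10,0.02,0,0,0,0.07,0]'
python3 - <<'E'
from plan import *
o=status.get_obs();P,R=o["position"],o["orientation"];print(o["clock"],P.round(3),o["joint_pos"].round(2),R.round(2).tolist())
for p,r in [(np.array([.50,.12,.33]),np.c_[by,bx,-bz]),(np.array([.47,-.15,.33]),Rt(90))]: print(p.round(3),delta(P,R,p,r).round(4));P,R=p,r
E
```

```text
clock: 0.6
position: [0.3435, 0.4463, 0.3316]
orientation: [[-0.62, 0.784, 0.001], [0.784, 0.62, 0.002], [0.001, 0.002, -1.0]]
contact_force: [0.7, 0.8, 0.3]
width: 0.0125
grip_force: 0.0
clock: 1.1
position: [0.3999, 0.3983, 0.3296]
orientation: [[-0.44, 0.898, -0.001], [0.898, 0.44, 0.0], [0.0, -0.001, -1.0]]
contact_force: [0.1, 0.2, -0.5]
width: -0.0
grip_force: 0.0
1.1 [0.4   0.398 0.33 ] [-0.94  0.59  0.2   1.29 -0.12  1.28 -0.28] [[-0.44, 0.9, -0.0], [0.9, 0.44, 0.0], [0.0, -0.0, -1.0]]
[0.5  0.12 0.33] [-3.920e-01 -4.330e-02 -6.000e-04 -2.000e-04 -0.000e+00  2.359e-01]
[ 0.47 -0.15  0.33] [-0.3567  0.0631  0.      0.      0.     -0.    ]
```

```bash
python3 -m creep '[-0.06,-0.007,0,0,0,0.04,0, -0.12,-0.014,0,0,0,0.085,0, -0.18,-0.02,0,0,0,0.13,0, -0.24,-0.027,0,0,0,0.175,0, -0.30,-0.033,0,0,0,0.22,0]'
python3 -m creep '[-0.06,0,0,0,0,0.016,0, -0.12,0,0,0,0,0.016,0, -0.18,0,0,0,0,0.016,0, -0.24,0,0,0,0,0.016,0, -0.30,0,0,0,0,0.016,0]'
python3 - <<'E'
from plan import *
o=status.get_obs();P,R=o["position"],o["orientation"];print(o["clock"],P.round(3),o["joint_pos"].round(2),R.round(2).tolist())
for p,r in [(world(-.27,.25),Rt(70)),(world(-.26,.12),Rt(45))]: print(p.round(3),delta(P,R,p,r).round(4));P,R=p,r
E
```

```text
clock: 1.6
position: [0.4768, 0.1838, 0.33]
orientation: [[0.239, 0.971, 0.0], [0.971, -0.239, 0.0], [0.0, -0.0, -1.0]]
contact_force: [0.9, 0.4, 0.6]
width: 0.0004
grip_force: 0.0
clock: 2.1
position: [0.4233, -0.0348, 0.3299]
orientation: [[0.282, 0.96, 0.0], [0.96, -0.282, 0.0], [0.0, 0.0, -1.0]]
contact_force: [0.8, -0.2, -0.4]
width: 0.0001
grip_force: 0.0
2.1 [ 0.423 -0.035  0.33 ] [-0.28  0.36  0.44  1.75 -0.17  1.07 -0.07] [[0.28, 0.96, 0.0], [0.96, -0.28, 0.0], [0.0, 0.0, -1.0]]
[ 0.437 -0.223  0.25 ] [-2.357e-01  8.780e-02  1.065e-01  0.000e+00  1.110e-01  1.000e-04]
[ 0.44  -0.213  0.12 ] [-0.0468  0.      0.1674  0.      0.1389 -0.    ]
```

```bash
python3 -m creep '[-0.05,0.02,0,0,0.022,0,0, -0.10,0.04,0.02,0,0.044,0,0, -0.15,0.06,0.05,0,0.067,0,0, -0.20,0.075,0.08,0,0.09,0,0, -0.236,0.088,0.106,0,0.111,0,0]'
python3 -m creep '[-0.01,0,0.035,0,0.028,0,0, -0.02,0,0.07,0,0.056,0,0, -0.03,0,0.10,0,0.084,0,0, -0.04,0,0.134,0,0.112,0,0, -0.047,0,0.167,0,0.139,0,0]'
python3 - <<'E'
from plan import *
o=status.get_obs();P,R=o["position"],o["orientation"];print(o["clock"],P.round(3),o["joint_pos"].round(2),(RB.T@(P-B)).round(3),np.abs(R-Rt(45)).max())
for p,r in [(world(*(pushT(7.7,45)+[-.03,-.0])),Rt(45)),(world(*pushT(7.7,45,push=-.008)),Rt(45))]: print((RB.T@(p-B)).round(3),delta(P,R,p,r).round(4));P,R=p,r
cv2.imwrite("pics/a.png",cv2.resize(viewer.get_image("scene")[100:325,200:500,::-1],None,fx=2.6,fy=2.6))
E
```

```text
clock: 2.6
position: [0.4367, -0.1848, 0.272]
orientation: [[0.266, 0.96, 0.086], [0.911, -0.28, 0.304], [0.316, -0.003, -0.949]]
contact_force: [1.6, 0.5, 0.1]
width: -0.0002
grip_force: 0.0
clock: 3.1
position: [0.4373, -0.1787, 0.1413]
orientation: [[0.207, 0.959, 0.191], [0.696, -0.282, 0.66], [0.688, -0.004, -0.726]]
contact_force: [0.8, 0.5, -0.2]
width: -0.0002
grip_force: 0.0
3.1 [ 0.437 -0.179  0.141] [ 0.74  0.9   0.05  1.74 -0.8   1.09  1.09] [-0.012 -0.227  0.141] 0.019595282972637906
[ 0.    -0.225  0.035] [-0.0942  0.0165  0.105  -0.0009  0.0087 -0.0009]
[-0.    -0.196  0.028] [ 0.0198 -0.      0.0347  0.      0.      0.    ]
```

View pics/a.png

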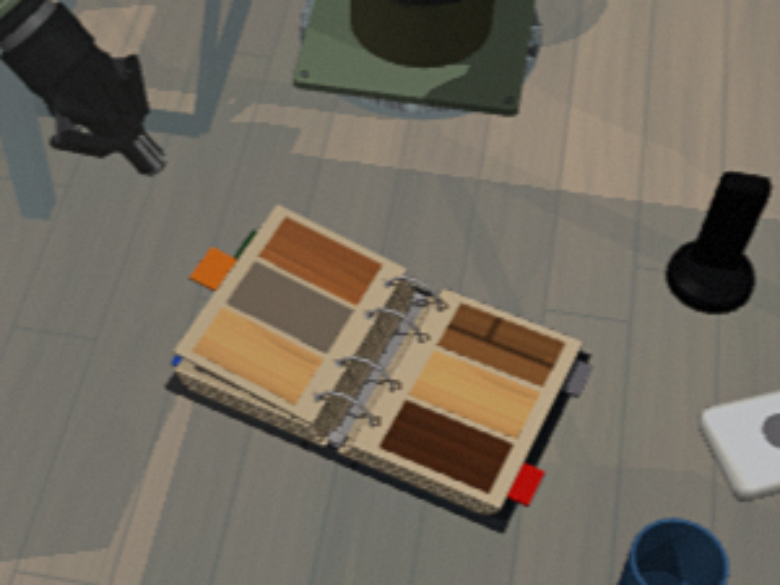

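The tool sits on the −y side, outside the tab (the tab is at about (213,268) in the crop), and nothing has moved. I'll settle, then recompute.

```bash
python3 -m creep '[0,0,0,0,0,0,0, 0,0,0,0,0,0,0, 0,0,0,0,0,0,0, 0,0,0,0,0,0,0, 0,0,0,0,0,0,0]'
python3 - <<'E'
from plan import *
o=status.get_obs();P,R=o["position"],o["orientation"];print(o["clock"],P.round(3),o["joint_pos"].round(2),(RB.T@(P-B)).round(3),np.abs(R-Rt(45)).max())
for p,r in [(world(*(pushT(7.7,45)+[-.03,-.0])),Rt(45)),(world(*pushT(7.7,45,push=-.008)),Rt(45))]: print((RB.T@(p-B)).round(3),delta(P,R,p,r).round(4));P,R=p,r
E
```

```text
clock: 3.65
position: [0.4372, -0.179, 0.143]
orientation: [[0.208, 0.959, 0.19], [0.699, -0.282, 0.657], [0.684, -0.004, -0.73]]
contact_force: [0.3, -0.1, 0.6]
width: -0.0003
grip_force: 0.0
3.65 [ 0.437 -0.179  0.143] [ 0.73  0.89  0.05  1.74 -0.8   1.09  1.08] [-0.012 -0.228  0.143] 0.023232845137775793
[ 0.    -0.225  0.035] [-0.0949  0.0164  0.1074 -0.0009  0.0103 -0.0009]
[-0.    -0.196  0.028] [ 0.0198 -0.      0.0347  0.      0.      0.    ]
```

```bash
python3 -m creep '[-0.03,0.004,0.02,0,0.003,0,0, -0.06,0.008,0.045,0,0.006,0,0, -0.095,0.0164,0.07,0,0.01,0,0, -0.095,0.0164,0.09,0,0.01,0,0, -0.095,0.0164,0.107,0,0.01,0,0]'
python3 -m creep '[0,0,0,0,0,0,0, 0,0,0,0,0,0,0, 0,0,0,0,0,0,0, 0,0,0,0,0,0,0, 0,0,0,0,0,0,0]'
python3 - <<'E'
from plan import *
o=status.get_obs();P,R=o["position"],o["orientation"];print(o["clock"],P.round(3),o["joint_pos"].round(2),(RB.T@(P-B)).round(3),np.abs(R-Rt(45)).max())
for p,r in [(world(*pushT(7.7,45,push=-.008)),Rt(45))]: print((RB.T@(p-B)).round(3),delta(P,R,p,r).round(4));P,R=p,r
cv2.imwrite("pics/b.png",cv2.resize(viewer.get_image("scene")[140:290,240:440,::-1],None,fx=4,fy=4))
E
```

```text
clock: 4.15
position: [0.449, -0.1791, 0.0342]
orientation: [[0.204, 0.959, 0.196], [0.677, -0.283, 0.68], [0.707, -0.006, -0.707]]
contact_force: [-0.3, -0.5, -0.0]
width: -0.0
grip_force: 0.0
clock: 4.65
position: [0.449, -0.1799, 0.0351]
orientation: [[0.203, 0.959, 0.197], [0.677, -0.283, 0.679], [0.707, -0.005, -0.707]]
contact_force: [0.0, -0.4, 0.6]
width: -0.0002
grip_force: 0.0
4.65 [ 0.449 -0.18   0.035] [ 0.76  1.11 -0.    1.71 -0.86  0.97  1.21] [-0.    -0.225  0.035] 0.004836795415319825
[-0.    -0.196  0.028] [ 0.0208  0.0004  0.0351 -0.0008  0.0001 -0.0013]
```

View pics/b.png

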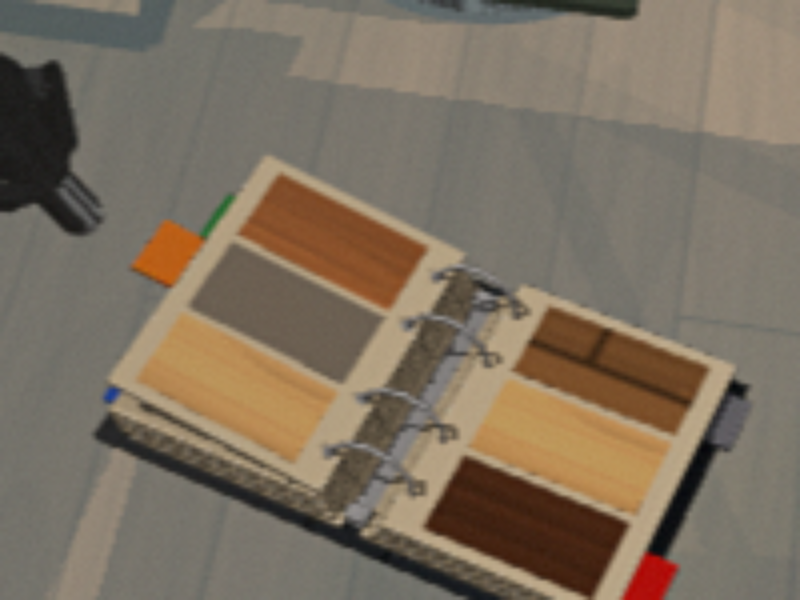

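The visible fingertip at about (90,225) lies some 20 px short of where the TCP should project, (116,253). I'll check this in both views, with the TCP and the grasp point marked.

Run:
```python
from plan import *
o=status.get_obs();P,R=o["position"],o["orientation"]
out=[]
for n in("scene","top"):
    im=viewer.get_image(n)[:,:,::-1].copy();c=proj(n,P)[0].round().astype(int)
    k=8;x0,y0=c[0]-25,c[1]-30
    im=cv2.resize(im[y0:y0+60,x0:x0+50],None,fx=k,fy=k,interpolation=cv2.INTER_CUBIC)
    im=cv2.convertScaleAbs(im,alpha=2)
    for q,col in((P,(0,0,255)),(P-.019*R[:,2],(0,255,0)),(P+.011*R[:,0],(255,255,0)),(world(-.199,.061),(255,0,0))):
        v=((proj(n,q)[0]-[x0,y0]+.5)*k-.5).astype(int);cv2.drawMarker(im,tuple(int(i) for i in v),col,0,16,2)
    out.append(im)
cv2.imwrite("pics/c.png",np.hstack(out))
```

```text
(no output)
```

View pics/c.png

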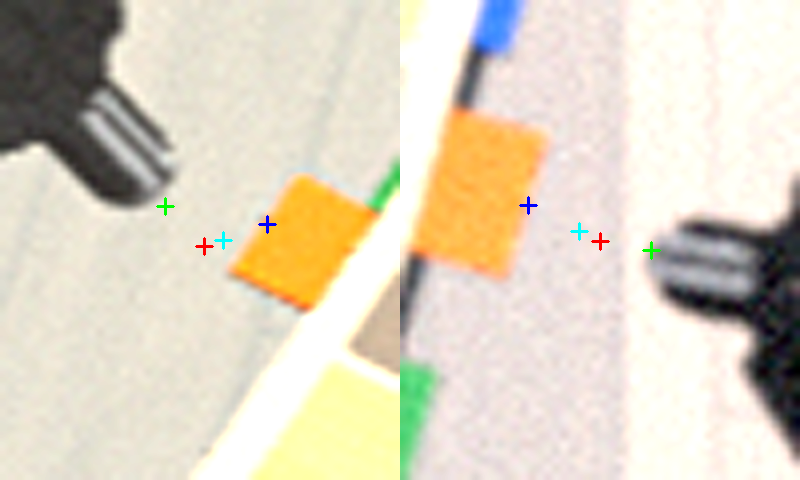

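Run:
```python
from plan import *
o=status.get_obs();P,R=o["position"],o["orientation"]
def back(n,v):
    c=proj(n,P)[0].round();x0,y0=c-[25,30];v=np.array(v)-([400,0] if n=="top" else [0,0]);return (v+.5)/8-.5+[x0,y0]
for a,b in(((648,258),(163,190)),((648,258),(170,178)),((648,258),(150,198))):
    q=tri(back("top",a),back("scene",b));print(q.round(4),(R.T@(q-P)*1000).round(1))
```

```text
[ 0.4429 -0.1921  0.0539] [  3.9  -2.4 -23. ]
[ 0.4422 -0.1903  0.0598] [  9.   -3.6 -26.1]
[ 0.4436 -0.1945  0.0497] [ -0.6  -1.1 -21.5]
```

Both views put the real fingertip about 22 mm behind the reported TCP along the tool axis, so I'll plan with that offset and insert under the tab.

```bash
cat >> plan.py <<'E'
TIP=.022
def tgt(th,al,s=.016,push=0.):
    a=np.radians(al);p=pushT(th,al,s,push)+TIP*np.array([np.cos(a),-np.sin(a)]);return world(*p),Rt(al)
def orange():
    r={}
    for n in("scene","top"):
        h=cv2.cvtColor(viewer.get_image(n),cv2.COLOR_RGB2HSV);m=cv2.inRange(h,(9,190,110),(16,255,255))
        k,l,st,ce=cv2.connectedComponentsWithStats(m)
        ok=[(st[i][4],ce[i].round(1).tolist()) for i in range(1,k) if st[i][4]>25 and 230<ce[i][0]<420 and 100<ce[i][1]<330];r[n]=ok
    return r
def stat():
    o=status.get_obs();P,R=o["position"],o["orientation"];l=RB.T@(P-.0*B-B);t=l-TIP*(RB.T@R[:,2])
    print("t",round(o["clock"],2),"q",o["joint_pos"].round(2),"tcp_b",l.round(3),"tip_b",t.round(3),"F",o["contact_force"].round(1));return P,R
E
python3 - <<'E'
from plan import *
P,R=stat();print(orange())
for x in((7.7,45,.016,-.008),(7.7,45,.016,0.003)):
    p,r=tgt(*x);print((RB.T@(p-B)).round(3),delta(P,R,p,r).round(4));P,R=p,r
E
```

```text
t 4.8 q [ 0.76  1.11 -0.    1.71 -0.86  0.97  1.21] tcp_b [-0.    -0.225  0.035] tip_b [-0.    -0.241  0.05 ] F [ 0.5 -0.4 -0.1]
{'scene': [(np.int32(151), [281.5, 203.0])], 'top': [(np.int32(142), [372.1, 271.4])]}
[-0.    -0.182  0.013] [ 0.0208  0.0007  0.0614 -0.0009 -0.     -0.0014]
[ 0.    -0.18   0.024] [ 0.0117  0.     -0.0089  0.      0.      0.    ]
```

```bash
python3 -m creep '[0,0,0.012,0,0,-0.001,0, 0,0,0.025,0,0,-0.001,0, 0.005,0,0.037,0,0,-0.001,0, 0.010,0,0.05,0,0,-0.001,0, 0.018,0.001,0.061,0,0,-0.001,0]'
python3 - <<'E'
from plan import *
o=status.get_obs();P,R=stat();out=[]
for n in("scene","top"):
    im=viewer.get_image(n)[:,:,::-1].copy();c=proj(n,world(-.19,.05))[0].round().astype(int)
    out.append(cv2.convertScaleAbs(cv2.resize(im[c[1]-30:c[1]+30,c[0]-25:c[0]+25],None,fx=8,fy=8,interpolation=cv2.INTER_CUBIC),alpha=2))
cv2.imwrite("pics/d.png",np.hstack(out))
E
```

```text
clock: 5.4
position: [0.4615, -0.1385, 0.0115]
orientation: [[0.201, 0.96, 0.196], [0.678, -0.28, 0.68], [0.708, -0.004, -0.707]]
contact_force: [0.4, -0.3, 0.5]
width: 0.0001
grip_force: 0.0
t 5.4 q [ 0.72  1.14 -0.06  1.77 -0.94  0.86  1.26] tcp_b [-0.    -0.182  0.012] tip_b [ 0.    -0.198  0.027] F [ 0.4 -0.3  0.5]
```

View pics/d.png

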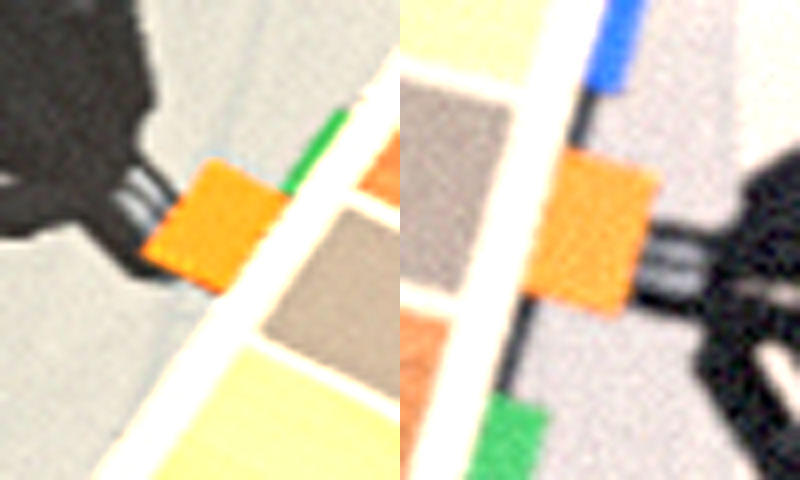

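The fingers now sit under the tab in both views: the tab's outer edge at about (180,205) scene and (640,250) top crosses the silver fingers. Start turning.

```bash
cat > seq.py <<'E'
import sys
from plan import *
P,R=stat();print({k:v for k,v in orange().items()})
a=[float(v) for v in sys.argv[1:]]
for th,al in zip(a[::2],a[1::2]):
    p,r=tgt(th,al);print(th,al,(RB.T@(p-B)).round(3),delta(P,R,p,r).round(4));P,R=p,r
E
python3 seq.py 12 45 22 45 33 45 45 45
```

```text
t 5.5 q [ 0.72  1.14 -0.06  1.77 -0.94  0.86  1.26] tcp_b [ 0.    -0.181  0.012] tip_b [ 0.    -0.197  0.028] F [-0.5 -0.8  0.4]
{'scene': [(np.int32(154), [281.4, 203.0])], 'top': [(np.int32(141), [372.0, 271.8])]}
12.0 45.0 [-0.    -0.178  0.036] [ 0.0258 -0.0002 -0.0196 -0.0014 -0.0005 -0.0001]
22.0 45.0 [-0.    -0.168  0.07 ] [ 0.041  -0.     -0.0224  0.      0.      0.    ]
33.0 45.0 [ 0.    -0.151  0.104] [ 0.0488  0.     -0.0161  0.      0.      0.    ]
45.0 45.0 [-0.    -0.125  0.137] [ 0.0556 -0.     -0.0065  0.      0.      0.    ]
```

```bash
python3 -m creep '[0.005,0,-0.004,0,0,0,0, 0.010,0,-0.008,0,0,0,0, 0.015,0,-0.012,0,0,0,0, 0.02,0,-0.016,0,0,0,0, 0.026,0,-0.02,0,0,0,0]' | grep force
python3 -m creep '[0.008,0,-0.005,0,0,0,0, 0.016,0,-0.01,0,0,0,0, 0.025,0,-0.014,0,0,0,0, 0.033,0,-0.018,0,0,0,0, 0.041,0,-0.022,0,0,0,0]'
python3 seq.py 33 45 45 45
```

```text
contact_force: [-0.0, -0.8, -1.9]
grip_force: 0.9
clock: 6.6
position: [0.4653, -0.1267, 0.0704]
orientation: [[0.2, 0.96, 0.196], [0.678, -0.281, 0.679], [0.707, -0.003, -0.707]]
contact_force: [-0.4, -2.2, -0.6]
width: -0.0
grip_force: 1.0
t 6.6 q [ 0.69  1.02 -0.04  1.81 -0.92  0.91  1.18] tcp_b [ 0.   -0.17  0.07] tip_b [ 0.    -0.185  0.086] F [-0.4 -2.2 -0.6]
{'scene': [(np.int32(169), [284.5, 194.2])], 'top': [(np.int32(163), [369.6, 268.6])]}
33.0 45.0 [ 0.    -0.151  0.104] [ 0.0496 -0.0006 -0.0142 -0.001  -0.0001 -0.0004]
45.0 45.0 [-0.    -0.125  0.137] [ 0.0556 -0.     -0.0065  0.      0.      0.    ]
```

```bash
python3 -m creep '[0.01,0,-0.003,0,0,0,0, 0.02,0,-0.006,0,0,0,0, 0.03,0,-0.009,0,0,0,0, 0.04,0,-0.012,0,0,0,0, 0.05,0,-0.014,0,0,0,0]' | grep force
python3 -m creep '[0.011,0,-0.002,0,0,0,0, 0.022,0,-0.003,0,0,0,0, 0.033,0,-0.004,0,0,0,0, 0.044,0,-0.005,0,0,0,0, 0.055,0,-0.006,0,0,0,0]' | grep force
cat >> plan.py <<'E'
def leaf():  # tab centre angle from orange blobs (centroid of visible face/edge), least squares over theta
    r=orange();print(r)
    for n,v in r.items():
        if v:
            f=lambda t:np.linalg.norm(proj(n,world(-.186*np.cos(t),.0315+.186*np.sin(t)))[0]-max(v)[1])
            g=np.linspace(0,np.pi,361);e=[f(t) for t in g];i=int(np.argmin(e));print(n,"leaf deg",np.degrees(g[i]).round(1),"err px",round(e[i],1))
E
sed -i 's/print({k:v for k,v in orange().items()})/leaf()/' seq.py
python3 seq.py 58 50 70 54 82 58
```

```text
contact_force: [-1.1, -2.3, -0.3]
grip_force: 0.9
contact_force: [-0.2, -1.2, -2.5]
grip_force: 0.7
t 7.7 q [ 0.61  0.89 -0.04  1.86 -0.94  0.94  1.08] tcp_b [ 0.    -0.124  0.137] tip_b [ 0.    -0.14   0.152] F [-0.2 -1.2 -2.5]
{'scene': [(np.int32(174), [297.9, 183.3])], 'top': [(np.int32(164), [354.0, 259.2])]}
scene leaf deg 44.5 err px 0.1
top leaf deg 45.5 err px 0.5
58.0 50.0 [-0.    -0.094  0.163] [ 0.053  -0.0006  0.0031 -0.0011 -0.0279 -0.0003]
70.0 54.0 [-0.    -0.062  0.18 ] [ 0.0482 -0.      0.0107  0.     -0.0222 -0.    ]
82.0 58.0 [ 0.    -0.026  0.19 ] [ 0.0461  0.      0.0176 -0.     -0.0222  0.    ]
```

The leaf is at 45° as planned, with 2–3 N of force.

```bash
python3 -m creep '[0.011,0,0,0,-0.005,0,0, 0.022,0,0,0,-0.011,0,0, 0.033,0,0.001,0,-0.017,0,0, 0.043,0,0.002,0,-0.022,0,0, 0.053,0,0.003,0,-0.028,0,0]' | grep force
python3 -m creep '[0.01,0,0.002,0,-0.004,0,0, 0.02,0,0.004,0,-0.009,0,0, 0.029,0,0.006,0,-0.013,0,0, 0.039,0,0.008,0,-0.018,0,0, 0.048,0,0.011,0,-0.022,0,0]' | grep force
python3 seq.py 82 58 94 62 106 66
```

```text
contact_force: [0.1, -0.5, -2.2]
grip_force: 0.7
contact_force: [-1.1, -1.1, 0.8]
grip_force: 0.6
t 8.8 q [ 0.37  0.73  0.02  1.9  -0.92  0.85  0.85] tcp_b [ 0.001 -0.062  0.18 ] tip_b [ 0.001 -0.074  0.198] F [-1.1 -1.1  0.8]
{'scene': [(np.int32(36), [320.2, 177.6])], 'top': []}
scene leaf deg 67.0 err px 2.8
82.0 58.0 [ 0.    -0.026  0.19 ] [ 0.0464 -0.0007  0.017  -0.0011 -0.022  -0.0002]
94.0 62.0 [0.    0.011 0.192] [ 0.043  -0.      0.0241  0.     -0.0222 -0.    ]
106.0 66.0 [-0.     0.047  0.185] [ 0.0391 -0.      0.0301  0.     -0.0222  0.    ]
```

```bash
python3 -m creep '[0.009,0,0.003,0,-0.004,0,0, 0.018,0,0.006,0,-0.009,0,0, 0.028,0,0.01,0,-0.013,0,0, 0.037,0,0.013,0,-0.018,0,0, 0.046,0,0.017,0,-0.022,0,0]' | grep force
python3 -m creep '[0.009,0,0.004,0,-0.004,0,0, 0.018,0,0.008,0,-0.009,0,0, 0.026,0,0.013,0,-0.013,0,0, 0.035,0,0.018,0,-0.018,0,0, 0.043,0,0.024,0,-0.022,0,0]' | grep force
python3 seq.py 106 66 118 70 130 74
```

```text
contact_force: [-0.7, 0.5, -0.8]
grip_force: 0.6
contact_force: [-0.4, -1.3, 1.6]
grip_force: 0.5
t 9.9 q [ 0.09  0.66  0.11  1.88 -0.87  0.76  0.58] tcp_b [0.    0.011 0.191] tip_b [0.001 0.001 0.211] F [-0.4 -1.3  1.6]
{'scene': [(np.int32(29), [352.3, 185.9])], 'top': []}
scene leaf deg 92.0 err px 2.3
106.0 66.0 [-0.     0.047  0.185] [ 0.0393 -0.0005  0.0299 -0.0011 -0.0225  0.    ]
118.0 70.0 [-0.     0.082  0.172] [ 0.0343 -0.      0.0355  0.     -0.0222  0.    ]
130.0 74.0 [0.    0.112 0.151] [ 0.0289  0.      0.0402 -0.     -0.0222  0.    ]
```

```bash
python3 -m creep '[0.009,0,0.005,0,-0.004,0,0, 0.017,0,0.011,0,-0.009,0,0, 0.025,0,0.017,0,-0.013,0,0, 0.032,0,0.023,0,-0.018,0,0, 0.039,0,0.03,0,-0.022,0,0]' | grep force
python3 -m creep '[0.007,0,0.006,0,-0.004,0,0, 0.014,0,0.013,0,-0.009,0,0, 0.021,0,0.02,0,-0.013,0,0, 0.028,0,0.028,0,-0.018,0,0, 0.034,0,0.0355,0,-0.022,0,0]' | grep force
python3 seq.py 130 74 142 78 154 82
```

```text
contact_force: [0.2, -0.4, 1.3]
grip_force: 0.5
contact_force: [0.7, -1.3, 0.7]
grip_force: 0.4
t 11.0 q [-0.19  0.7   0.22  1.81 -0.79  0.69  0.32] tcp_b [0.    0.081 0.171] tip_b [0.    0.074 0.192] F [ 0.7 -1.3  0.7]
{'scene': [], 'top': []}
130.0 74.0 [0.    0.112 0.151] [ 0.0296 -0.0002  0.0398 -0.0011 -0.0228  0.0002]
142.0 78.0 [0.    0.138 0.124] [ 0.0228  0.      0.0441  0.     -0.0222 -0.    ]
154.0 82.0 [0.    0.157 0.092] [ 0.0163 -0.      0.0471  0.     -0.0222 -0.    ]
```

```bash
python3 -m creep '[0.006,0,0.007,0,-0.004,0,0, 0.012,0,0.015,0,-0.009,0,0, 0.018,0,0.023,0,-0.013,0,0, 0.024,0,0.031,0,-0.018,0,0, 0.03,0,0.04,0,-0.023,0,0]' | grep force
python3 -m creep '[0.005,0,0.008,0,-0.004,0,0, 0.01,0,0.017,0,-0.009,0,0, 0.015,0,0.026,0,-0.013,0,0, 0.019,0,0.035,0,-0.018,0,0, 0.023,0,0.044,0,-0.022,0,0]' | grep force
python3 - <<'E'
from plan import *
P,R=stat();out=[]
for n in("scene","top"):
    im=viewer.get_image(n)[:,:,::-1].copy();c=proj(n,world(.1,.08))[0].round().astype(int)
    out.append(cv2.convertScaleAbs(cv2.resize(im[c[1]-60:c[1]+60,c[0]-50:c[0]+50],None,fx=4,fy=4,interpolation=cv2.INTER_CUBIC),alpha=2))
cv2.imwrite("pics/e.png",np.hstack(out))
E
python3 seq.py 154 82 166 86 176 89
```

```text
contact_force: [-0.2, -1.3, -0.2]
grip_force: 0.4
contact_force: [0.7, -1.0, 0.1]
grip_force: 0.3
t 12.1 q [-0.42  0.81  0.33  1.72 -0.72  0.67  0.1 ] tcp_b [0.    0.138 0.123] tip_b [0.    0.134 0.145] F [ 0.7 -1.   0.1]
t 12.2 q [-0.42  0.81  0.33  1.72 -0.72  0.67  0.1 ] tcp_b [-0.     0.139  0.123] tip_b [-0.     0.134  0.145] F [-0.3 -0.8  0.3]
{'scene': [], 'top': []}
154.0 82.0 [0.    0.157 0.092] [ 0.0155  0.0009  0.0463 -0.0015 -0.0223  0.0006]
166.0 86.0 [0.    0.169 0.056] [ 0.0094  0.      0.0492 -0.     -0.0222  0.    ]
176.0 89.0 [0.    0.174 0.025] [ 0.0028 -0.      0.042   0.     -0.0167 -0.    ]
```

View pics/e.png

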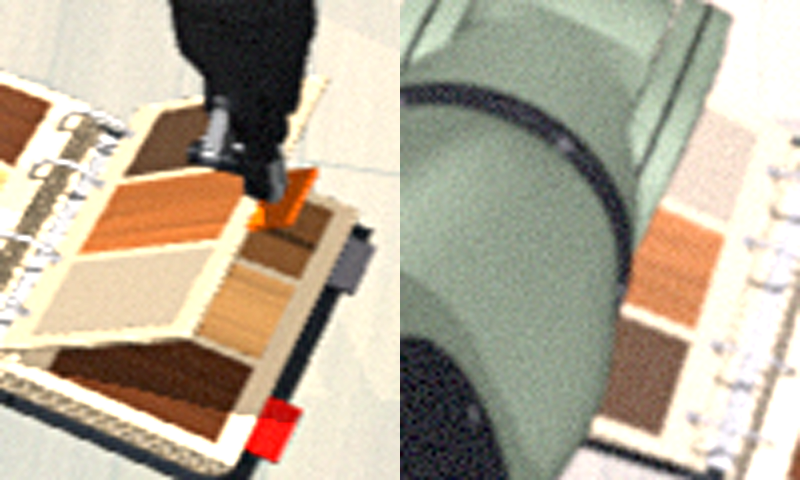

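The board leans over at about 140°, with the fingertip at (270,190) on its edge by the orange tab. Continue down.

```bash
python3 -m creep '[0.003,0,0.009,0,-0.004,0,0, 0.006,0,0.018,0,-0.009,0,0, 0.009,0,0.027,0,-0.013,0,0, 0.012,0.001,0.037,0,-0.018,0,0, 0.0155,0.001,0.046,0,-0.022,0,0]' | grep force
python3 -m creep '[0.002,0,0.01,0,-0.004,0,0, 0.004,0,0.02,0,-0.009,0,0, 0.006,0,0.03,0,-0.013,0,0, 0.008,0,0.04,0,-0.018,0,0, 0.009,0,0.049,0,-0.022,0,0]' | grep force
python3 seq.py 174 88.5 180 90
```

```text
contact_force: [-0.0, -2.0, 0.8]
grip_force: 0.3
contact_force: [-0.1, -0.0, 1.5]
grip_force: 0.3
t 13.3 q [-0.56  0.97  0.42  1.62 -0.68  0.68 -0.05] tcp_b [0.001 0.169 0.057] tip_b [0.001 0.167 0.079] F [-0.1 -0.   1.5]
{'scene': [(np.int32(38), [409.6, 254.8])], 'top': []}
scene leaf deg 168.5 err px 5.8
174.0 88.5 [0.    0.173 0.031] [ 0.004  -0.0006  0.0344 -0.0011 -0.0143  0.0004]
180.0 90.0 [0.    0.174 0.012] [ 0.0003 -0.      0.0254  0.     -0.0083  0.    ]
```

```bash
python3 -m creep '[0.001,0,0.007,0,-0.003,0,0, 0.002,0,0.014,0,-0.006,0,0, 0.003,0,0.021,0,-0.009,0,0, 0.004,0,0.028,0,-0.012,0,0, 0.004,0,0.0345,0,-0.014,0,0]' | grep force
python3 -m creep '[0,0,0.004,0,-0.002,0,0, 0,0,0.008,0,-0.004,0,0, 0,0,0.012,0,-0.006,0,0, 0,0,0.016,0,-0.008,0,0, 0,0,0.02,0,-0.008,0,0]' | grep force
python3 seq.py 180 90
```

```text
contact_force: [0.4, -0.3, 0.5]
grip_force: 0.3
contact_force: [-0.0, 0.7, 0.6]
grip_force: 0.3
t 14.4 q [-0.61  1.06  0.46  1.57 -0.67  0.68 -0.11] tcp_b [0.    0.174 0.016] tip_b [0.001 0.174 0.038] F [-0.   0.7  0.6]
{'scene': [(np.int32(64), [386.6, 241.9]), (np.int32(118), [415.5, 263.1])], 'top': []}
scene leaf deg 179.5 err px 0.7
180.0 90.0 [0.    0.174 0.012] [ 0.0003 -0.0006  0.0059 -0.001  -0.001   0.0005]
```

```bash
python3 -m creep '[0,0,0.001,0,0,0,0, 0,0,0.002,0,0,0,0, 0,0,0.003,0,0,0,0, 0,0,0.004,0,0,0,0, 0,0,0.005,0,0,0,0]' | grep -E "pos|contact"
python3 -m creep '[0,0,0.001,0,0,0,0, 0,0,0.002,0,0,0,0, 0,0,0.002,0,0,0,0, 0,0,0.003,0,0,0,0, 0,0,0.003,0,0,0,0]' | grep -E "pos|contact"
```

```text
position: [0.5622, 0.2025, 0.0129]
contact_force: [1.2, -0.0, 0.3]
position: [0.5621, 0.2025, 0.0106]
contact_force: [1.2, 0.3, 0.2]
```

```bash
python3 -m creep '[0,0,0.001,0,0,0,0, 0,0,0.001,0,0,0,0, 0,0,0.002,0,0,0,0, 0,0,0.002,0,0,0,0, 0,0,0.003,0,0,0,0]' | grep -E "pos|contact"
python3 -m creep '[0,0,0.001,0,0,0,0, 0,0,0.001,0,0,0,0, 0,0,0.002,0,0,0,0, 0,0,0.002,0,0,0,0, 0,0,0.002,0,0,0,0]' | grep -E "pos|contact"; python3 seq.py
```

```text
position: [0.5622, 0.2025, 0.0084]
contact_force: [-0.7, 0.6, 0.5]
position: [0.5623, 0.2026, 0.0077]
contact_force: [-4.7, -0.4, 15.5]
t 16.5 q [-0.61  1.07  0.45  1.57 -0.67  0.66 -0.1 ] tcp_b [0.001 0.174 0.008] tip_b [0.001 0.174 0.03 ] F [-4.7 -0.4 15.5]
{'scene': [(np.int32(120), [415.0, 265.1])], 'top': []}
scene leaf deg 180.0 err px 1.6
```

It now presses firmly at 15 N against the stop, so I'll lift straight off and check.

```bash
python3 -m creep '[0,0,-0.005,0,0,0,0, 0,0,-0.02,0,0,0,0, 0,0,-0.05,0,0,0,0, 0,0,-0.10,0,0,0,0, 0,0,-0.16,0,0,0,0]' | grep -E "pos|contact"
python3 -m creep '[-0.02,-0.03,-0.05,0,0,0,0, -0.04,-0.08,-0.10,0,0,0,0, -0.06,-0.13,-0.12,0,0,0,0, -0.06,-0.18,-0.12,0,0,0,0, -0.06,-0.20,-0.12,0,0,0,0]' | grep -E "pos|contact"
python3 -m creep '[0,0,0,0,0,0,0, 0,0,0,0,0,0,0, 0,0,0,0,0,0,0, 0,0,0,0,0,0,0, 0,0,0,0,0,0,0]' | grep -E "pos|contact"
python3 - <<'E'
from plan import *
stat();leaf()
s=viewer.get_image("scene")[:,:,::-1];cv2.imwrite("pics/f.png",cv2.convertScaleAbs(cv2.resize(s[140:320,250:490],None,fx=3.3,fy=3.3,interpolation=cv2.INTER_CUBIC),alpha=1.6))
E
```

```text
position: [0.5618, 0.2017, 0.1281]
contact_force: [1.0, 1.0, 1.1]
position: [0.4033, 0.2013, 0.2184]
contact_force: [1.0, 0.1, -0.5]
position: [0.4064, 0.2002, 0.2171]
contact_force: [0.2, -0.8, -0.6]
t 18.1 q [-0.9   0.6   0.66  1.9  -0.5   0.82 -0.26] tcp_b [-0.148  0.127  0.217] tip_b [-0.148  0.127  0.239] F [ 0.2 -0.8 -0.6]
{'scene': [(np.int32(78), [396.6, 253.2]), (np.int32(176), [414.5, 263.4])], 'top': []}
scene leaf deg 180.0 err px 0.2
```

View pics/f.png

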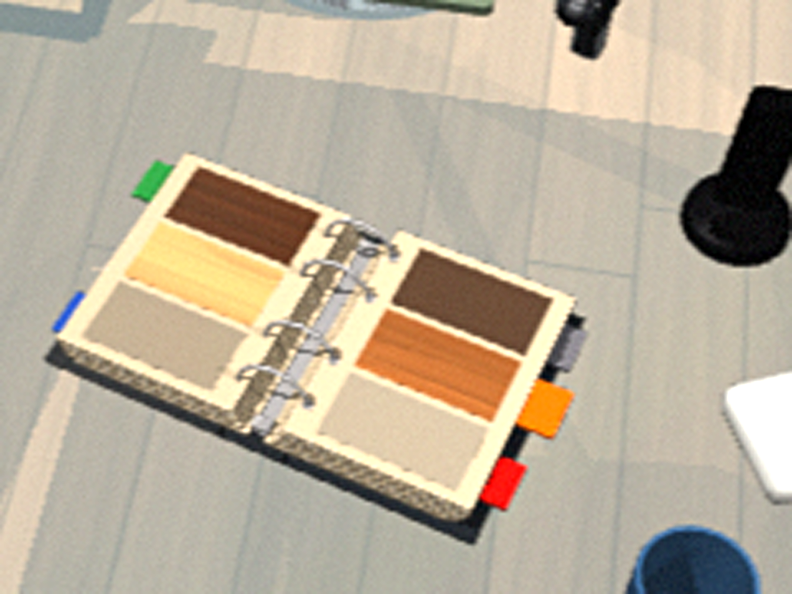

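The board lies flat on the +y pile, with the orange tab at (545,408) in the crop. The binder and the other things are where they were, and the hand is clear.

```bash
python3 -c "
from rig import env; print(env.finish_job())"
```

```text
the job is handed in; nothing more can be done
None
```

The orange-tab board is turned over the rings and pressed flat on the other pile, the hand is clear, and the job was handed in at about 18 s; the last picture shows the binder, phone, mug and hub in place, but the tape measure was outside that crop, so I did not re-check it.

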